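# Lever up a heavy hole punch onto its bail stand

### The job

Tip the heavy hole punch up onto its wire bail stand. Push the toe of the pry bar over the fulcrum block and in under the middle of the punch's front edge until it bears on the stop in there, then lever the front up gently, no further than it takes for the stand to swing in (lift in small steps and ease back to feel for it), and ease it down onto the stand. Draw the bar out and lay it flat on the worktop, well clear of punch and block; touch the punch only with the bar, do not shove it, and leave the other things alone.

Things in the scene. Friction and masses are not known exactly. Their poses are not given: they have to be found in the camera images.
- punch: Heavy grey paper punch, black head, 2.8 to 4.2 kg, base 200 (local x) x 150 (y) mm, 117 mm high; origin on the worktop below its centre, front to local -x. Four 23 mm feet at x = -80, 80, y = -58, 58 mm; flat underside 23 mm up. Lifted at the front edge (about 14 to 25 N) it turns about the rear feet; it slides if pushed with some 20 N, and over 40 N from the bar counts as ramming.
- lip (a point): Middle of the punch's lower front edge, 23 mm above the worktop at first; axes as punch. From here a pocket 50 mm wide runs about 30 mm in along local +x, ended by a stop rib that hangs 16 mm down from the underside. The toe must be felt to bear on this rib with a few newtons (2 N or more, held for 0.2 s).
- bail_mid (a point): Middle between the pivots of the wire bail stand: a 50 mm leg at each side of the punch, slippery foot on the worktop, leaning to the front. Lightly sprung, they swing back past upright to a stop once the front edge has risen by 4 to 13 mm (differs each time); then the edge stays up as the bar is eased. 1 mm above where it first holds is sure; 5 mm above (feet 4 mm off the worktop) is too far.
- fulcrum: Dark steel block fixed to the worktop, its centre 24 to 30 mm before the front edge, 26 (local x) x 50 (y) mm; origin on the worktop below its centre; local x points to the punch. Round crest of 6 mm radius about a line along y, 6 mm above the worktop (top at 12 mm); 17 mm high cheeks at y = -19 and 19 mm leave 32 mm for the bar.
- bar: Cranked steel pry bar, 18 mm wide, 0.25 kg; origin at the heel (bend), underside. Shank along local -x, 7 mm thick, with a black rubber handle (x = -200 to -120 mm, 14 mm thick, underside flush). Toe 46 mm long, 5 mm thick, bent up 30 degrees at the heel, towards +x and +z. It lies with the shank flat, toe up; with the handle raised 30 degrees the toe is level and passes over the block.
- bar_grip (a point): Centre of the bar's handle (local x = -160, z = 7 mm of bar); grasp here from above across the 18 mm width. Axes as bar.
- bar_toe (a point): Middle of the end of the toe (local x = 38.6, z = 25.2 mm of bar).
- tape_measure: Yellow tape measure, 40 x 69 x 58 mm, bystander; origin under its centre.
- eraser: Blue and white eraser, 46 x 22 x 13 mm, bystander; origin under its centre.
There are look-alikes about, which are no part of the job. Leave any green or purple look-alike of the fulcrum alone.

How it is judged:
By the outcome, as a careful person would: the job done as asked, in the order asked, and still so for the second after the job is handed in, with the robot touching nothing.
It also fails if it takes over 72 s, if anything falls off the work surface, if the arm or the gripper's body presses on something with over 40 N, if the wrist force passes 120 N, or if a joint passes its speed limit or range.

### The arm

A 7-joint arm with a two-finger parallel gripper is mounted at the origin on a cart in front of the work surface, level with it; the furniture and walls round the work are solid. World frame = base frame: x ahead of the robot, y to its left, z up, the work surface at z = 0. Lengths are in m, angles in rad, forces in N, time in s.
With the tool pointing down it reaches from about 0.425 to 0.95 m from the base axis. Payload 4.7 kg.
Tool frame: the origin (TCP) lies midway between the tips of the shut fingers; the grasp point (between the pads) lies 19 mm behind it; z points along the fingers, y is the line along which they close (so a half turn about z gives the same grasp; the last joint's range is limited). The gripper opens to 85 mm and grips with 20 to 120 N. Pads are 22 mm wide; open, the fingers measure 114 mm over their backs; the gripper's body (76 mm by 85 mm) begins 54 mm behind the grasp point. The pads swing forward as they close: fully open they stand 13 mm farther back than shut.
Start: joints at [-1.266, 0.469, -0.049, 1.532, 0.024, 1.141, -0.082], TCP at [0.221, 0.638, 0.231] pointing down, gripper open.
Joint ranges: [-2.59, 2.59], [-0.33, 1.99], [-1.39, 1.29], [0.1, 2.45], [-1.04, 4.18], [0.21, 1.99], [-2.66, 2.66]. Speed limits (rad/s): [2.57, 2.57, 3.14, 3.14, 3.14, 3.14, 3.14].

### API

Orientations are given as a unit quaternion [w, x, y, z].
In Python, from rig import r gives the robot as it stands. The module is installed in compiled form; this text tells all that it offers. Calls block until the motion is done:
- r.move_to(position, orientation): joint-space move of the TCP to a pose.
- r.move_linear(position, rotation=None, max_speed=0.15, max_force=None): straight line of the TCP; rotation=None keeps the orientation; max_speed is the mean speed in m/s. With max_force (N) it stops when the force on the tool has changed by that much, and returns True; else False.
- r.move_j(angles): joint-space move.
- r.ungrasp() and r.grasp(force=None): open the fingers fully, or close them until they stop; force is the grip in N (None keeps the last).
- r.dwell(seconds).
- r.solve_ik(position, orientation): joint angles nearest the present ones, or None.
- r.observe(): the state.
- r.get_image(name): name is "scene" or "side" or "wrist"; returns a dict with "image" (384x512x3 uint8, blue, green, red), "z_map" (384x512 float32, m along the optical axis (not along the pixel's ray), 0 where there is no reading), "intrinsics" (3x3 intrinsics, pixels), "pose" (4x4, takes a point from camera to world coordinates). Camera axes: x right, y down, z forward; pixel columns grow to the right and rows downward; lengths in m; the calibration is good to about 2 mm. A picture is of the moment at which its call begins.
A pose or a line that the arm cannot do raises r.IKError and nothing moves.
- r.sign_off(): hands the job in; it is judged then, once.
Trained networks look in a picture, given as the dict that the camera call returned (one of the last four; its "shot" number tells which), for a name from the list of things; names that differ only in an ending like _2 or _b are one class to them, and where a whole thing is asked for, a point or a joint stands for the part that bears it (a point fixed in the world has none). Each returns a list of dicts, best first, with "conf" (0 to 1); they miss things now and then, are a little off and sometimes report something else, mostly with a low value. They report only what shows in the picture. A call takes as long as a camera call. They do not tell look-alikes from the thing itself.
- r.recognise(picture, name): "position" ([x, y, z] in m, in the coordinates of the camera as it stood for that picture, good to about 4 mm: the middle of the surface that is visible of it).
- r.trace(picture, name): "mask" (384x512 bool, what is visible of it).
The state is a dict: "t": time; "joint_pos": joint angles; "joint_velocities": joint speeds; "effort": joint torques, N m; "eef_pos": TCP position; "tool_rot": TCP orientation; "wrist_force": force on the tool from outside, world axes, zero at the start; "ft_torque": the same for the moment, N m; "opening": finger opening in m; "grip_force": force on a finger pad.
Only numpy, scipy, OpenCV 4.12 (cv2) and the standard library are available. Lean on these libraries where they do the work, as an engineer would, in place of code of your own. Each camera call takes 0.05 s, during which the arm holds its last target. There are 200 camera calls.

## Working session

There is one attempt and no reset: what is moved stays moved. The work goes in short steps, each a Python script; the robot and the scene stay as the last script left them, time stands still between calls to the robot, and variables do not carry over. Pictures are saved under pics/ and viewed, at most 10 in all, crops included, and the job is handed in when it is done.

```bash
mkdir -p pics; cat > h.py <<'E'
import numpy as np, cv2
from rig import r
def P(d,uv):
    pass
def cloud(d):
    K=d["intrinsics"];z=d["z_map"];v,u=np.mgrid[:z.shape[0],:z.shape[1]]
    p=np.stack([(u-K[0,2])/K[0,0]*z,(v-K[1,2])/K[1,1]*z,z],-1)
    return p@d["pose"][:3,:3].T+d["pose"][:3,3]
def w(d,p): return d["pose"][:3,:3]@np.array(p)+d["pose"][:3,3]
E
python3 - <<'E'
from h import *
np.set_printoptions(precision=4,suppress=True)
ims=[]
for c in ["scene","side"]:
    d=r.get_image(c); ims.append(d["image"]); np.savez("d_"+c,**{k:d[k] for k in("image","z_map","intrinsics","pose")})
    for n in ["punch","lip","fulcrum","bar","bar_grip","bar_toe","bail_mid","tape_measure","eraser"]:
        print(c,n,[(w(d,q["position"]),round(q["conf"],2)) for q in r.recognise(d,n)])
    cv2.imwrite(f"pics/{c}0.png",d["image"])
s=r.observe();print(s)
E
```

```text
scene punch [(array([0.4927, 0.2689, 0.0495]), 0.6)]
scene lip [(array([0.4963, 0.2655, 0.053 ]), 0.63)]
scene fulcrum [(array([0.3495, 0.1728, 0.0067]), 0.71), (array([0.6385, 0.0895, 0.0066]), 0.7), (array([0.5494, 0.0723, 0.0046]), 0.68), (array([0.3712, 0.0732, 0.0045]), 0.46), (array([0.4791, 0.1529, 0.0071]), 0.43), (array([ 0.4455, -0.2176,  0.0053]), 0.31)]
scene bar [(array([ 0.45  , -0.2153,  0.008 ]), 0.95)]
scene bar_grip [(array([ 0.4435, -0.217 ,  0.0031]), 0.76)]
scene bar_toe [(array([ 0.4428, -0.223 ,  0.0054]), 0.78)]
scene bail_mid [(array([0.4956, 0.2716, 0.0524]), 0.73), (array([ 0.4473, -0.2156,  0.0074]), 0.59)]
scene tape_measure [(array([ 0.752 , -0.0285,  0.0307]), 0.95)]
scene eraser [(array([ 0.6612, -0.0505,  0.0073]), 0.64)]
side punch [(array([0.5145, 0.3585, 0.0684]), 0.56)]
side lip [(array([0.5123, 0.3545, 0.0683]), 0.65)]
side fulcrum [(array([0.642 , 0.1023, 0.0118]), 0.65), (array([0.5074, 0.3604, 0.0708]), 0.63), (array([0.5527, 0.0906, 0.014 ]), 0.59), (array([0.3419, 0.1859, 0.0081]), 0.51)]
side bar [(array([ 0.447 , -0.2001,  0.0048]), 0.49)]
[... 215 characters left out ...]
)]
side tape_measure [(array([ 0.7625, -0.0018,  0.0349]), 0.67), (array([ 0.4471, -0.2025,  0.0079]), 0.61)]
side eraser [(array([ 0.6655, -0.0361,  0.0093]), 0.5)]
{'t': 1.0, 'joint_pos': array([-1.2659,  0.4686, -0.0486,  1.5325,  0.0241,  1.141 , -0.0823]), 'joint_velocities': array([ 0.0004,  0.0001,  0.0006, -0.    , -0.0011, -0.0006, -0.0023]), 'effort': array([  0.0007, -51.0178,  -0.0463, -23.8018,   0.0109,   0.001 ,
        -0.    ]), 'eef_pos': array([0.2211, 0.6378, 0.2313]), 'tool_rot': array([-0.    ,  0.1661,  0.9861,  0.    ]), 'wrist_force': array([-0.6565, -0.0021, -0.1648]), 'ft_torque': array([-0.0084,  0.0501, -0.0115]), 'grip_force': 0.0, 'opening': 0.0855307899132917}
```

View pics/scene0.png

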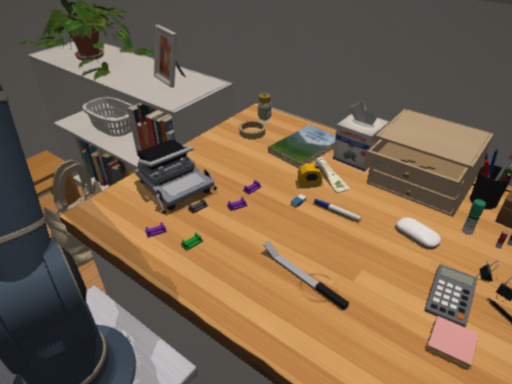

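View pics/side0.png

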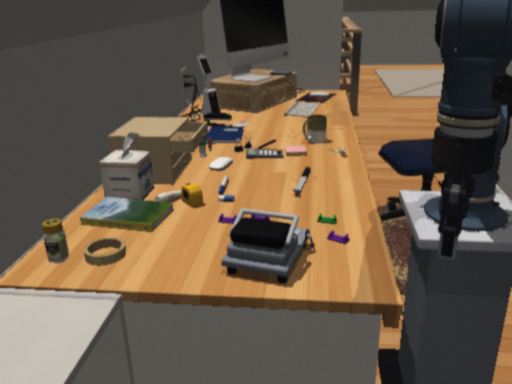

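The scene view shows the punch at about (175,175), with the dark fulcrum at (198,206) before its front. The bar runs from its toe at (268,246) to its handle at (345,303). The green and purple blocks are look-alikes. Next I'll take closer looks with the wrist camera.

```bash
cat >> h.py <<'E'
from scipy.spatial.transform import Rotation as R
def q(Rm):
    a=R.from_matrix(Rm).as_quat(); return np.array([a[3],a[0],a[1],a[2]])
def frame(x,z):
    x=np.array(x,float);z=np.array(z,float);z/=np.linalg.norm(z);x=x-z*(x@z);x/=np.linalg.norm(x)
    return np.stack([x,np.cross(z,x),z],1)
def save(d,n):
    cv2.imwrite(f"pics/{n}.png",d["image"]); np.savez("d_"+n,**{k:d[k] for k in("image","z_map","intrinsics","pose")})
E
python3 - <<'E'
from h import *
np.set_printoptions(precision=4,suppress=True)
o=r.observe()["tool_rot"]
for n,p in [("w1",[.47,.12,.33]),("w2",[.45,-.22,.33])]:
    done=False
    for a in (0,90,-90,180):
        x=[np.cos(np.radians(a)),np.sin(np.radians(a)),0]
        Q=q(frame(x,[0,0,-1]))
        if r.solve_ik(p,Q) is None: print("no",a); continue
        try: r.move_to(p,Q); break
        except r.IKError: print("err",a)
    d=r.get_image("wrist");save(d,n);print(n,a,d["pose"],r.observe()["joint_pos"],r.observe()["t"])
im=np.hstack([cv2.imread(f"pics/w{i}.png") for i in(1,2)]);cv2.imwrite("pics/w12.png",cv2.resize(im,(800,300)))
E
```

```text
w1 0 [[ 0.0021 -0.9527 -0.3038  0.5483]
 [-1.     -0.0021 -0.0005  0.1219]
 [-0.0002  0.3038 -0.9527  0.4736]
 [ 0.      0.      0.      1.    ]] [-0.9277  0.0652  0.6318  1.8579 -0.0406  1.2315 -1.8522] 3.1417
w2 0 [[ 0.0027 -0.9527 -0.3039  0.5292]
 [-1.     -0.0028 -0.0002 -0.2176]
 [-0.0007  0.3039 -0.9527  0.4735]
 [ 0.      0.      0.      1.    ]] [-0.5965  0.1431  1.0977  1.8406 -0.1349  1.2387 -1.0264] 4.475
```

View pics/w12.png

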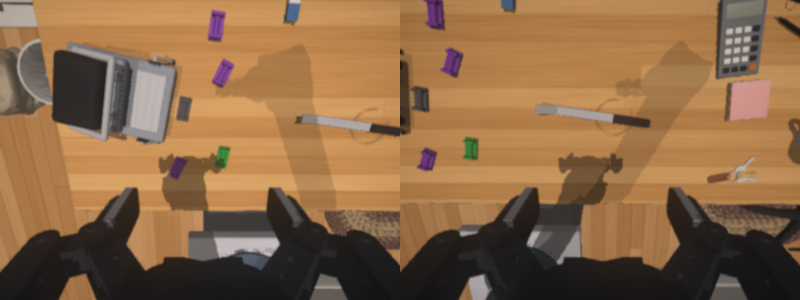

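Left half (w1) shows the punch with its front facing right (world -y), front edge near x≈172. The dark fulcrum is at (184,108). Right half (w2) shows the bar from toe (538,108) to handle (650,123). I'll fit poses from depth.

```bash
python3 - <<'E'
from h import *
np.set_printoptions(precision=4,suppress=True)
def fit(P,name):
    (c,s,a)=cv2.minAreaRect((P[:,:2]*1000).astype(np.float32)); print(name,len(P),np.array(c),np.array(s),round(a,2))
for n,cs in [("w1","pfb"),("w2","bf")]:
    d=dict(np.load(f"d_{n}.npz"));C=cloud(d).reshape(-1,3);ok=(d["z_map"].ravel()>0.1)
    tb=C[ok&(abs(C[:,2])<.01)&(C[:,0]>.4)&(C[:,0]<.6)&(abs(C[:,1]-d["pose"][1,3])<.15)];print(n,"table z",np.median(tb[:,2]),"f",d["intrinsics"][0,0])
    x,y,z=C.T
    fu=C[ok&(np.hypot(x-.479,y-.153)<.035)&(z>.006)&(z<.03)];
    fu=fu[fu[:,1]<.172]
    fit(fu,"fulcrum");print(np.percentile(fu[:,2],[5,50,95]))
    ch=fu[fu[:,2]>.0145];fit(ch,"cheeks") if len(ch)>5 else 0
    b=C[ok&(np.hypot(x-.447,y+.215)<.17)&(z>.004)&(z<.05)];
    if len(b)>20:
        fit(b,"bar");m=b.mean(0);vx=np.linalg.svd(b[:,:2]-m[:2],full_matrices=False)[2][0];vx*=np.sign(vx[1]);s=(b[:,:2]-m[:2])@vx
        print("dir",vx,"mean",m,"ends",m[:2]+vx*s.min(),m[:2]+vx*s.max())
        for k in np.arange(s.min(),s.max(),.015):
            g=b[(s>=k)&(s<k+.015)]
            if len(g): print(round(k-s.min(),3),np.median(g,0))
    if n=="w1":
        p=C[ok&(np.hypot(x-.51,y-.28)<.2)&(z>.02)&(z<.2)&(y>.15)]
        fit(p,"punch");
        for lo in (.02,.03,.035,.04,.045,.05,.06,.08,.1):
            print(lo,np.sum((p[:,2]>lo)))
        q_=p[(p[:,2]<.06)];fit(q_,"punch low")
        print(np.histogram(p[:,2],bins=np.arange(.02,.13,.005)))
E
```

```text
w1 table z 0.0008797128669102983 f 282.174622360654
fulcrum 411 [483.1268 162.3638] [25.8404 50.0052] 79.62
[0.0065 0.011  0.0185]
cheeks 99 [483.2361 159.8486] [20.8883 45.0185] 86.06
bar 1417 [ 481.115  -195.4394] [224.5487  78.9013] 82.09
dir [0.1392 0.9903] mean [ 0.4513 -0.1937  0.0116] ends [ 0.436  -0.3025] [ 0.4673 -0.0802]
0.0 [ 0.4362 -0.2935  0.0146]
0.015 [ 0.4399 -0.2801  0.0148]
0.03 [ 0.4416 -0.2656  0.0149]
0.045 [ 0.4434 -0.2506  0.0148]
0.06 [ 0.4455 -0.2373  0.0091]
0.075 [ 0.4467 -0.2208  0.008 ]
0.09 [ 0.4499 -0.2061  0.0082]
0.105 [ 0.4518 -0.1914  0.0082]
0.12 [ 0.4538 -0.1759  0.0083]
0.135 [ 0.4554 -0.162   0.008 ]
0.15 [ 0.4584 -0.1469  0.0082]
0.165 [ 0.4602 -0.1316  0.0082]
0.18 [ 0.4619 -0.1179  0.0088]
0.195 [ 0.4646 -0.1021  0.0171]
0.21 [ 0.4665 -0.0858  0.0255]
punch 15932 [505.6336 270.7396] [217.9646 174.3013] 81.5
0.02 15932
0.03 15875
0.035 15818
0.04 15271
0.045 9966
0.05 9646
0.06 9354
0.08 8081
0.1 7288
punch low 6578 [505.6336 270.7396] [217.9646 174.3013] 81.5
(array([  24,   33,   57,  547, 5305,  320,  149,  143,  198,  700,  346,
         
[... 374 characters left out ...]
 116 [483.1213 161.4033] [21.6598 44.0686] 79.31
bar 1685 [ 473.4395 -230.6734] [235.2797 204.5481] 52.43
dir [0.1369 0.9906] mean [ 0.4513 -0.197   0.0121] ends [ 0.4346 -0.3175] [ 0.4674 -0.0805]
0.0 [ 0.4354 -0.3094  0.0149]
0.015 [ 0.4371 -0.2951  0.0149]
0.03 [ 0.4401 -0.2807  0.015 ]
0.045 [ 0.442  -0.2658  0.015 ]
0.06 [ 0.4436 -0.251   0.015 ]
0.075 [ 0.4456 -0.2365  0.009 ]
0.09 [ 0.4474 -0.2208  0.0081]
0.105 [ 0.4491 -0.2059  0.0083]
0.12 [ 0.452  -0.1917  0.0083]
0.135 [ 0.4538 -0.1769  0.0082]
0.15 [ 0.4555 -0.1618  0.0083]
0.165 [ 0.4585 -0.1464  0.0083]
0.18 [ 0.4601 -0.1313  0.0081]
0.195 [ 0.462  -0.1165  0.0089]
0.21 [ 0.4645 -0.1022  0.0172]
0.225 [ 0.4658 -0.0879  0.0254]
```

```bash
python3 - <<'E'
from h import *
np.set_printoptions(precision=4,suppress=True)
r.move_to([.43,.15,.18],q(frame([1,0,0],[0,0,-1])))
d=r.get_image("wrist");save(d,"w3");print(d["pose"][:3,3])
cv2.imwrite("pics/w3v.png",d["image"])
for n in("w1","w3"):
    d=dict(np.load(f"d_{n}.npz"));C=cloud(d);x,y,z=C.reshape(-1,3).T;C=C.reshape(-1,3);ok=d["z_map"].ravel()>.1
    a=np.radians(81);e=np.array([np.cos(a),np.sin(a)]);l=np.array([-e[1],e[0]])
    f=np.array([.483,.162]);S=(C[:,:2]-f)@e;L=(C[:,:2]-f)@l
    # base top plate front: for each lateral bin the min S with z in .03-.05
    m=ok&(z>.034)&(z<.05)&(S>0)&(S<.2)&(abs(L)<.13)
    pts=[]
    for k in np.arange(-.12,.12,.005):
        g=m&(L>=k)&(L<k+.005)
        if g.sum()>3:
            i=np.where(g)[0][np.argsort(S[g])[:3]]; pts.append([k+.0025,np.median(S[i]),z[i].mean()])
    pts=np.array(pts);print(n,pts)
    fu=C[ok&(np.hypot(x-f[0],y-f[1])<.033)&(S<.016)&(z>.0055)&(z<.03)]
    print(cv2.minAreaRect((fu[:,:2]*1000).astype(np.float32)),np.percentile(fu[:,2],[5,50,99]))
    top=C[m&(z>.038)&(z<.046)]; print("plate rect",cv2.minAreaRect((top[:,:2]*1000).astype(np.float32)))
E
```

```text
[0.509  0.1497 0.3243]
w1 [[-0.0925  0.0537  0.0372]
 [-0.0875  0.052   0.036 ]
 [-0.0825  0.0508  0.0432]
 [-0.0775  0.0228  0.0374]
 [-0.0725  0.0223  0.0372]
 [-0.0675  0.0229  0.0381]
 [-0.0625  0.0236  0.0382]
 [-0.0575  0.0234  0.0368]
 [-0.0525  0.024   0.0379]
 [-0.0475  0.0246  0.0383]
 [-0.0425  0.0245  0.0364]
 [-0.0375  0.0254  0.0373]
 [-0.0325  0.025   0.038 ]
 [-0.0275  0.0257  0.0374]
 [-0.0225  0.0264  0.0374]
 [-0.0175  0.0261  0.0374]
 [-0.0125  0.0265  0.0376]
 [-0.0075  0.0269  0.0357]
 [-0.0025  0.0273  0.0372]
 [ 0.0025  0.0279  0.0382]
 [ 0.0075  0.0279  0.0375]
 [ 0.0125  0.0285  0.0374]
 [ 0.0175  0.0285  0.0379]
 [ 0.0225  0.0291  0.0385]
 [ 0.0275  0.03    0.0387]
 [ 0.0325  0.0298  0.0379]
 [ 0.0375  0.03    0.0382]
 [ 0.0425  0.0304  0.038 ]
 [ 0.0475  0.0312  0.0391]
 [ 0.0525  0.0309  0.0382]
 [ 0.0575  0.0319  0.0376]
 [ 0.0625  0.0317  0.0379]
 [ 0.0675  0.0326  0.0384]
 [ 0.0725  0.0714  0.0482]
 [ 0.0775  0.064   0.0357]]
((483.2668762207031, 162.52587890625), (25.911663055419922, 50.08713150024414), 78.98220825195312) [0.0062 0.01   0.0194]
plate 
[... 592 characters left out ...]
]
 [-0.0025  0.0271  0.0361]
 [ 0.0025  0.0275  0.0366]
 [ 0.0075  0.0278  0.037 ]
 [ 0.0125  0.0282  0.0365]
 [ 0.0175  0.0285  0.0376]
 [ 0.0225  0.0288  0.0371]
 [ 0.0275  0.0291  0.0374]
 [ 0.0325  0.0298  0.0371]
 [ 0.0375  0.0297  0.0366]
 [ 0.0425  0.0302  0.0359]
 [ 0.0475  0.0306  0.0372]
 [ 0.0525  0.0309  0.0366]
 [ 0.0575  0.0312  0.0371]
 [ 0.0625  0.0314  0.0372]
 [ 0.0675  0.0319  0.0377]
 [ 0.0725  0.0699  0.0457]
 [ 0.0775  0.0635  0.0344]]
((483.4269104003906, 162.50221252441406), (25.886764526367188, 49.93534851074219), 78.69696044921875) [0.0062 0.0095 0.0192]
plate rect ((500.67559814453125, 237.1895294189453), (118.87699127197266, 171.34283447265625), 85.47273254394531)
```

View pics/w3v.png

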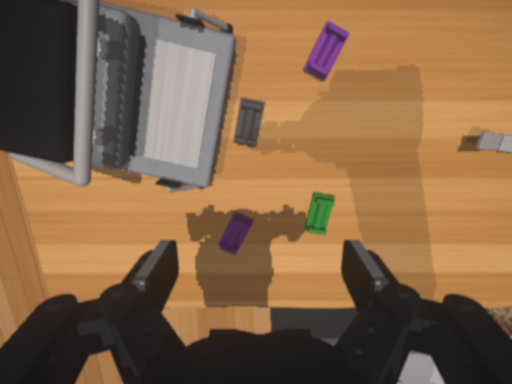

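The close view shows the fulcrum at (250,122) and the punch front edge from (232,35) to (207,187). The edge is about 27 mm ahead of the fulcrum centre and the axis is about 78°. Now I'll check reachability of the plan.

```bash
cat >> h.py <<'E'
A=np.radians(78.0); E=np.array([np.cos(A),np.sin(A),0]); LAT=np.array([-E[1],E[0],0]); Z=np.array([0,0,1.])
F=np.array([.4834,.1625,0])-.001*LAT      # fulcrum centre, aim
ZT=.003; SG=1
def tcp(heel,phi,axis=E,zt=None):
    """TCP pose for the bar with heel (underside) at heel, handle raised phi deg"""
    p=np.radians(phi);bx=np.cos(p)*axis-np.sin(p)*Z;bz=np.sin(p)*axis+np.cos(p)*Z
    return heel-.160*bx+(ZT if zt is None else zt)*bz, q(frame(SG*bx,-bz))
def heel_lever(tipS,phi):
    """heel so that shank lies on crest and toe tip is tipS ahead of fulcrum centre; returns heel, tip top z"""
    p=np.radians(phi);a=np.radians(30)-p
    hS=tipS-.046*np.cos(a)+.0025*np.sin(a)
    T=np.array([.006*np.sin(p),.006+.006*np.cos(p)])
    hz=T[1]-(hS-T[0])*np.tan(p)
    return F+hS*E+hz*Z, hz+.046*np.sin(a)+.005*np.cos(a)
E
python3 - <<'E'
import h; from h import *
np.set_printoptions(precision=3,suppress=True)
b=np.array([.137,.9906,0]);b/=np.linalg.norm(b);hb=np.array([.4405,-.278,0])+.16*b
for s in (1,-1):
    h.SG=s;print(s)
    P={"grasp":tcp(hb,0,b),"up":tcp(hb+.15*Z,0,b),"lift30":tcp(hb+.1*Z,30,b)}
    for S in(-.13,-.06,.011): P["ins%g"%S]=tcp(F+S*E+.013*Z,30)
    for ph in(25,20,15,10,5): P["lev%d"%ph]=tcp(heel_lever(.056,ph)[0],ph)
    for k,(p,o) in P.items(): print(k,p,r.solve_ik(p,o))
for ph in range(30,0,-2): print(ph,heel_lever(.056,ph)[1],tcp(heel_lever(.056,ph)[0],ph)[0][2])
E
```

```text
1
grasp [ 0.441 -0.278  0.003] [ 0.124  0.585  0.465  2.097 -0.481  0.564  0.798]
up [ 0.441 -0.278  0.153] [-0.184  0.401  0.853  2.016 -0.388  0.891  0.741]
lift30 [ 0.444 -0.255  0.183] [-0.615  0.357  0.925  2.126  0.349  0.754 -0.12 ]
ins-0.13 [ 0.429 -0.099  0.096] [-0.849  0.506  0.83   2.216  0.208  0.726 -0.435]
ins-0.06 [ 0.443 -0.03   0.096] [-0.937  0.528  0.784  2.156  0.16   0.814 -0.518]
ins0.011 [0.458 0.039 0.096] [-1.007  0.562  0.74   2.076  0.108  0.903 -0.587]
lev25 [0.457 0.032 0.078] [-0.956  0.545  0.727  2.115  0.045  0.811 -0.512]
lev20 [0.456 0.027 0.066] [-0.897  0.524  0.705  2.147 -0.024  0.736 -0.425]
lev15 [0.455 0.024 0.053] [-0.825  0.507  0.671  2.176 -0.109  0.666 -0.321]
lev10 [0.455 0.022 0.04 ] [-0.739  0.495  0.622  2.201 -0.21   0.603 -0.199]
lev5 [0.454 0.022 0.028] [-0.636  0.489  0.554  2.223 -0.326  0.547 -0.058]
-1
grasp [ 0.441 -0.278  0.003] [-0.088  0.677  0.766  2.108 -0.781  0.665 -2.062]
up [ 0.441 -0.278  0.153] [-0.33   0.499  1.089  2.022 -0.549  0.949 -2.234]
lift30 [ 0.444 -0.255  0.183] [ 1.048  0.519 -1.173  2.044  1.04   1.2
[... 594 characters left out ...]
012  0.76   1.133  2.239 -0.912  0.778 -2.607]
30 0.012154700538379252 0.08975277674973255
28 0.014019366453142404 0.0851813282940512
26 0.01585519530162023 0.08049434288324124
24 0.017667907500543742 0.07570548797844616
22 0.019462805277792313 0.07082810880016772
20 0.021244854128191826 0.06587529998491672
18 0.02301875300897658 0.060859965876567675
16 0.024788995700680126 0.05579487189025026
14 0.026559925293033443 0.050692688920534724
12 0.028335783404485518 0.04556603241480509
10 0.03012075548090688 0.04042749746974205
8 0.03191901332423071 0.035289691114100005
6 0.03373475586111457 0.030165262800344133
4 0.03557224906515579 0.02506693403120192
2 0.037435865886855144 0.020007527987866983
```

```bash
python3 - <<'E'
from h import *
np.set_printoptions(precision=3,suppress=True)
b=np.array([.137,.9906,0]);b/=np.linalg.norm(b);hb=np.array([.4405,-.278,0])+.16*b
p,o=tcp(hb,0,b)
r.move_to(p+.08*Z,o)
print(r.observe()["wrist_force"])
r.move_linear(p,max_speed=.1,max_force=8) and print("touch")
s=r.observe();print(s["eef_pos"],s["wrist_force"])
r.grasp(110);s=r.observe();print(s["opening"],s["grip_force"],s["eef_pos"],s["wrist_force"])
r.move_linear(p+.05*Z,max_speed=.15)
P,O=tcp(hb+.06*Z,30,b);r.move_to(P,O)
P,O=tcp(F-.10*E+.0135*Z+.03*Z,30);r.move_to(P,O)
r.dwell(.2);s=r.observe();print(s["t"],s["opening"],s["wrist_force"],s["ft_torque"],s["eef_pos"],P)
d=r.get_image("wrist");save(d,"w4");d2=r.get_image("scene");save(d2,"s4")
cv2.imwrite("pics/v4.png",np.hstack([cv2.resize(d["image"],(400,300)),cv2.resize(d2["image"][120:300,100:340],(400,300))]))
E
```

```text
[-0.237  0.259 -0.426]
[ 0.441 -0.278  0.003] [ 0.105 -0.563 -0.412]
0.014745044627239757 108.04894208908081 [ 0.44  -0.278  0.004] [-2.047  1.065  5.854]
11.9833 0.014731536524504618 [-0.314  0.737 -1.819] [ 0.702 -0.133  0.018] [ 0.435 -0.071  0.126] [ 0.435 -0.07   0.126]
```

View pics/v4.png

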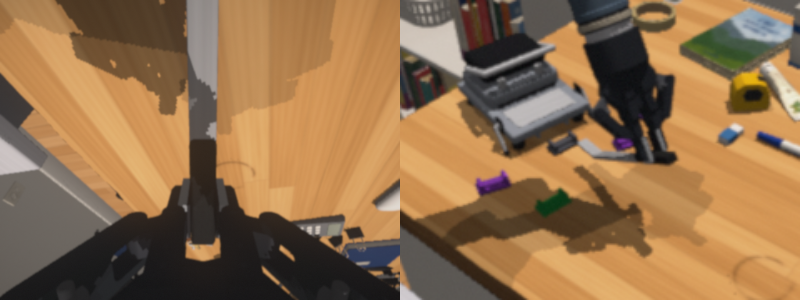

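The wrist view shows the bar centred in the fingers, with the shank running up the image at x≈203. The scene crop shows the toe level just before the fulcrum at about (585,145). I'll check the in-hand pose numerically.

```bash
python3 - <<'E'
from h import *
np.set_printoptions(precision=4,suppress=True)
s=r.observe();w_=s["tool_rot"];T=R.from_quat([w_[1],w_[2],w_[3],w_[0]]).as_matrix();p0=s["eef_pos"]
bx,bz=T[:,0],-T[:,2];by=np.cross(bz,bx);B=np.stack([bx,by,bz],1);heel=p0+.160*bx-ZT*bz
print("heel",heel,(heel-F)@E,(heel-F)@LAT,"bx",bx)
for n in("w4","s4"):
    d=dict(np.load(f"d_{n}.npz"));C=cloud(d).reshape(-1,3);C=C[d["z_map"].ravel()>.05]
    Q=(C-heel)@B
    m=(abs(Q[:,1])<.025)&(Q[:,0]>-.12)&(Q[:,0]<.05)&(Q[:,2]>-.02)&(Q[:,2]<.045);Q=Q[m]
    for k in np.arange(-.12,.05,.01):
        g=Q[(Q[:,0]>=k)&(Q[:,0]<k+.01)]
        if len(g)>2: print(n,round(k+.005,3),len(g),"y",np.percentile(g[:,1],[5,50,95]),"z",np.percentile(g[:,2],[5,50,95]))
E
```

```text
heel [0.4638 0.0634 0.0437] -0.10104676225409451 -0.0004366614730346138 bx [ 0.1824  0.8468 -0.4996]
w4 -0.115 674 y [-0.0083 -0.0003  0.0078] z [0.0063 0.0073 0.0082]
w4 -0.105 726 y [-0.0083 -0.0003  0.0077] z [0.0061 0.0071 0.0082]
w4 -0.095 774 y [-0.0085 -0.0003  0.0079] z [0.0061 0.0071 0.0082]
w4 -0.085 821 y [-0.0083 -0.0003  0.0078] z [0.006  0.0071 0.008 ]
w4 -0.075 888 y [-0.0082 -0.0003  0.0079] z [0.0059 0.007  0.0081]
w4 -0.065 953 y [-0.0083 -0.0003  0.0078] z [0.0058 0.0069 0.0081]
w4 -0.055 1007 y [-0.0082 -0.0003  0.0077] z [0.0057 0.0068 0.0079]
w4 -0.045 852 y [-0.0082  0.0001  0.0079] z [0.0056 0.0068 0.0079]
s4 -0.115 7 y [0.0061 0.008  0.0093] z [-0.0017  0.0015  0.0047]
s4 -0.105 11 y [0.0007 0.0086 0.0096] z [-0.0013  0.0035  0.0047]
s4 -0.095 13 y [-0.0054  0.0059  0.0094] z [-0.0011  0.0039  0.0047]
s4 -0.085 11 y [-0.0047  0.0081  0.01  ] z [-0.0002  0.0033  0.0041]
s4 -0.075 13 y [-0.0039  0.0081  0.0094] z [-0.0007  0.0039  0.0043]
s4 -0.065 10 y [-0.0052  0.0031  0.0095] z [-0.0015  0.0036  0.0043]
s4 -0.055 14 y [-0.007   0.0077  0.01  ] z [-0.0016  0.0033  0.0041]
s4 -0.045 12 y [-0.0063  0.0054  0.0096] z [-0.0025  0.0033  0.004 ]
s4 -0.035 12 y [-0.0048  0.0067  0.0102] z [-0.0004  0.0033  0.0041]
s4 -0.025 11 y [-0.0047  0.0076  0.0097] z [-0.0007  0.0037  0.004 ]
s4 -0.015 10 y [-0.0044  0.0054  0.0096] z [-0.0014  0.0031  0.004 ]
s4 -0.005 8 y [-0.0012  0.0083  0.0095] z [-0.0013  0.0029  0.0038]
s4 0.005 26 y [-0.0071  0.0035  0.0095] z [0.0028 0.0061 0.0094]
s4 0.015 20 y [-0.0073  0.0013  0.0093] z [0.0079 0.0114 0.0137]
s4 0.025 22 y [-0.0067  0.001   0.0096] z [0.0143 0.0168 0.0199]
s4 0.035 14 y [-0.007   0.0021  0.0096] z [0.0177 0.0216 0.0233]
```

```bash
cat >> h.py <<'E'
def fw(n=4):
    a=[]
    for _ in range(n): r.dwell(.03);a.append(r.observe()["wrist_force"])
    return np.mean(a,0)
def state():
    s=r.observe();w_=s["tool_rot"];T=R.from_quat([w_[1],w_[2],w_[3],w_[0]]).as_matrix()
    hl=s["eef_pos"]+.160*T[:,0]+ZT*T[:,2];return hl,s
E
python3 - <<'E'
from h import *
np.set_printoptions(precision=4,suppress=True)
P,O=tcp(F-.10*E+.0145*Z,30);r.move_linear(P,O,max_speed=.06)
f0=fw();print("base",f0)
P,_=tcp(F-.002*E+.0145*Z,30);t=r.move_linear(P,max_speed=.06,max_force=4)
hl,s=state();f=fw()-f0;print("near",t,(hl-F)@E,hl[2],f@E,f@LAT,f[2])
if not t:
    P,_=tcp(F+.022*E+.0145*Z,30);t=r.move_linear(P,max_speed=.015,max_force=3.5)
    hl,s=state();f=fw()-f0;print("feel",t,(hl-F)@E,(hl-F)@LAT,hl[2],f@E,f@LAT,f[2],s["t"])
np.save("f0.npy",f0)
E
```

```text
base [ 0.1602 -0.3534 -2.2226]
near False -0.002388779157050217 0.014549518235603262 0.5880863208094149 0.18706921132923193 -0.17621232336421766
feel True 0.01144630742844898 0.0006921931479967567 0.013988470991291151 0.08939983960873624 0.24806436665999645 -0.08226929185501364 15.7417
```

```bash
python3 - <<'E'
from h import *
np.set_printoptions(precision=4,suppress=True)
f0=np.load("f0.npy");s0=r.observe()["eef_pos"]
for k in range(1,7):
    t=r.move_linear(s0+.001*k*E,max_speed=.015,max_force=12)
    hl,s=state();f=fw()-f0;print(k,t,(hl-F)@E,hl[2],f@E,f@LAT,f[2])
    if f@E<-3.5: break
r.dwell(.3);f=fw()-f0;hl,s=state();print(f@E,(hl-F)@E,s["t"])
E
```

```text
1 False 0.011480792878419936 0.013395591666437261 -3.225720183718921 0.40438839863921944 1.1525228490462318
2 False 0.011660252041513237 0.013588511320681928 -5.372887135458888 0.27088644438544307 2.5283436727060566
-4.911411473277988 0.01163101412733143 17.075
```

The toe bears on the rib at about 5 N, held for more than 0.4 s. Next I'll seat the shank on the crest and start levering, logging the force.

```bash
cat >> h.py <<'E'
from scipy.optimize import brentq
TIP=.0565
def phi_of(z): return brentq(lambda a: tcp(heel_lever(TIP,a)[0],a)[0][2]-z,-8,40)
def go(phi,spd=.02,mf=None):
    P,O=tcp(heel_lever(TIP,phi)[0],phi);t=r.move_linear(P,O,max_speed=spd,max_force=mf)
    f=fw(3)-np.load("f0.npy");hl,s=state();pa=phi_of(s["eef_pos"][2])
    err=(s["eef_pos"]-P)
    print(f"cmd {phi:.1f} act {pa:.2f} tip {1e3*heel_lever(TIP,pa)[1]:.2f} fE {f@E:.1f} fL {f@LAT:.1f} fz {f[2]:.1f} errE {1e3*err@E:.1f} t {s['t']:.1f}",flush=True)
    return pa,f
E
python3 - <<'E'
from h import *
P,O=tcp(F+(.0106)*E+.0136*Z,30);r.move_linear(P,O,max_speed=.02)
for ph in (22,20,19,18,17,16,15):
    pa,f=go(ph,.03,20)
    if abs(f@E)>12: break
E
```

```text
cmd 22.0 act 22.03 tip 19.23 fE -0.6 fL 0.5 fz 1.4 errE 0.0 t 18.5
cmd 20.0 act 20.02 tip 21.05 fE -0.7 fL 0.2 fz 0.8 errE 0.0 t 19.0
cmd 19.0 act 19.00 tip 21.96 fE -1.5 fL 0.0 fz 1.6 errE -0.0 t 19.3
cmd 18.0 act 18.01 tip 22.85 fE -1.6 fL -0.3 fz 1.1 errE -0.0 t 19.7
cmd 17.0 act 17.09 tip 23.67 fE -0.3 fL 0.8 fz 5.6 errE 0.2 t 20.0
cmd 16.0 act 16.06 tip 24.59 fE -0.2 fL -0.3 fz 6.4 errE 0.2 t 20.4
cmd 15.0 act 15.04 tip 25.50 fE 0.4 fL -0.5 fz 6.3 errE 0.2 t 20.7
```

Contact came at φ≈17.5°, with a plateau of about 6.3 N, so the front is lifting. I'll continue in 1° steps and ease back each time to feel for the stand.

```bash
python3 - <<'E'
from h import *
for ph in np.arange(14,3.5,-1.):
    pa,f=go(ph,.04,20)
    if abs(f@E)>12 or r.observe()["t"]>42: break
    pa,f2=go(ph+1.8,.04)
    if f2[2]<3 and f[2]-f2[2]>2.5: print("holds?");break
E
```

```text
cmd 14.0 act 14.03 tip 26.41 fE 1.2 fL -0.2 fz 5.7 errE 0.3 t 21.1
cmd 15.8 act 15.73 tip 24.89 fE 0.8 fL -0.0 fz 5.2 errE 0.3 t 21.4
cmd 13.0 act 13.04 tip 27.30 fE 2.2 fL -0.6 fz 6.1 errE 0.2 t 21.9
cmd 14.8 act 14.75 tip 25.76 fE 2.9 fL 0.5 fz 5.3 errE 0.2 t 22.2
cmd 12.0 act 12.03 tip 28.21 fE 3.6 fL -0.5 fz 5.8 errE 0.2 t 22.7
cmd 13.8 act 13.75 tip 26.66 fE 3.4 fL 0.1 fz 5.3 errE 0.2 t 23.0
cmd 11.0 act 11.02 tip 29.12 fE 3.9 fL -0.0 fz 5.3 errE 0.1 t 23.5
cmd 12.8 act 12.75 tip 27.55 fE 3.9 fL 0.1 fz 5.1 errE 0.1 t 23.8
cmd 10.0 act 10.01 tip 30.02 fE 4.5 fL 0.0 fz 5.5 errE 0.0 t 24.3
cmd 11.8 act 11.76 tip 28.45 fE 3.0 fL 0.7 fz 4.9 errE -0.1 t 24.6
cmd 9.0 act 9.03 tip 30.91 fE 3.2 fL -0.4 fz 5.0 errE -0.2 t 25.1
cmd 10.8 act 10.76 tip 29.35 fE 2.6 fL 0.2 fz 5.0 errE -0.3 t 25.4
cmd 8.0 act 8.05 tip 31.80 fE 1.7 fL -0.4 fz 5.7 errE -0.3 t 25.9
cmd 9.8 act 9.71 tip 30.29 fE 3.7 fL 0.3 fz 3.3 errE 0.5 t 26.2
cmd 7.0 act 7.04 tip 32.72 fE 4.0 fL 0.7 fz 5.5 errE 0.1 t 26.7
cmd 8.8 act 8.69 tip 31.22 fE 1.4 fL -0.1 fz 1.6 errE -0.6 t 27.0
holds?
```

```bash
python3 - <<'E'
from h import *
for ph in (9.5,10.5,12,14,17):
    pa,f=go(ph,.03)
    if f[2]>4: print("not held"); break
d=r.get_image("side");save(d,"sd5");d2=r.get_image("scene");save(d2,"s5")
cv2.imwrite("pics/v5.png",np.hstack([cv2.resize(d["image"][190:300,200:330],(400,338)),cv2.resize(d2["image"][120:230,110:240],(400,338))]))
E
```

```text
cmd 9.5 act 9.48 tip 30.51 fE -0.2 fL 0.6 fz 1.7 errE -0.5 t 27.4
cmd 10.5 act 10.49 tip 29.59 fE 1.5 fL 0.1 fz 0.7 errE 0.3 t 27.7
cmd 12.0 act 11.97 tip 28.26 fE 1.4 fL -0.1 fz 1.0 errE 0.2 t 28.1
cmd 14.0 act 13.96 tip 26.47 fE 1.5 fL 0.2 fz 1.1 errE 0.0 t 28.5
cmd 17.0 act 16.96 tip 23.78 fE 1.3 fL 0.7 fz 0.8 errE -0.1 t 29.0
```

View pics/v5.png

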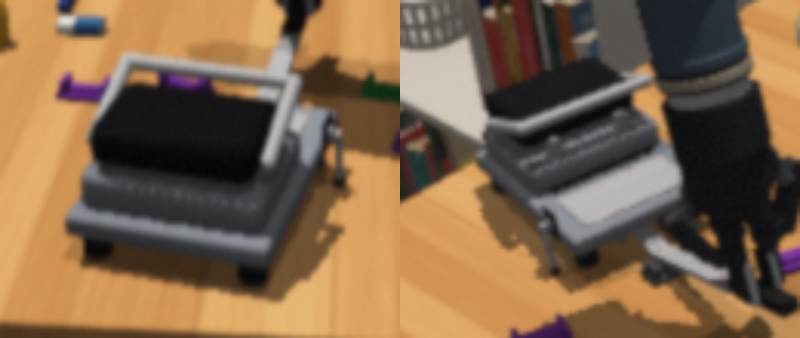

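The force dropped away and stays near 1 N while easing, so the stand holds. The crops show both wire legs down, at (335,160) left and (548,240) right, with the front raised. Now I'll draw the bar out and lay it down where it was.

```bash
python3 - <<'E'
from h import *
np.set_printoptions(precision=4,suppress=True)
P,O=tcp(F+.006*E+.0150*Z,29);print(r.move_linear(P,O,max_speed=.05,max_force=10))
print("draw",r.move_linear(P-.12*E,max_speed=.07,max_force=10))
hl,s=state();print((hl-F)@E,hl[2],(fw()-np.load("f0.npy")))
r.move_linear(P-.12*E+.06*Z,max_speed=.15)
b=np.array([.137,.9906,0]);b/=np.linalg.norm(b);hb=np.array([.4405,-.278,0])+.16*b
p,o=tcp(hb,0,b)
r.move_to(p+.06*Z,o); r.move_linear(p+.012*Z,max_speed=.08)
print("touch",r.move_linear(p+.0005*Z,max_speed=.015,max_force=3));print(r.observe()["eef_pos"])
r.ungrasp();r.dwell(.2);r.move_linear(p+.1*Z,max_speed=.12);r.move_to(np.array([.45,-.1,.3]),o)
print(r.observe()["t"])
d=r.get_image("scene");save(d,"s6");dw=r.get_image("wrist");save(dw,"w6")
C=cloud(dw).reshape(-1,3);C=C[dw["z_map"].ravel()>.05]
m=(abs(C[:,0]-.45)<.04)&(C[:,1]<-.05)&(C[:,1]>-.33)&(C[:,2]>.004)&(C[:,2]<.05)
for y in np.arange(-.33,-.05,.03):
    g=C[m&(C[:,1]>=y)&(C[:,1]<y+.03)]
    if len(g): print(round(y,2),np.median(g,0))
dd=r.get_image("side")
cv2.imwrite("pics/v6.png",np.hstack([cv2.resize(d["image"],(400,300)),cv2.resize(dd["image"][190:300,190:337],(400,300))]))
E
```

```text
False
draw False
-0.11363284290425747 0.014964940516552835 [ 0.0048  0.5326 -0.0881]
touch True
[ 0.4404 -0.278   0.0036]
38.375
-0.33 [ 0.4363 -0.3081  0.0149]
-0.3 [ 0.4395 -0.2844  0.015 ]
-0.27 [ 0.444  -0.2544  0.0148]
-0.24 [ 0.4477 -0.226   0.0083]
-0.21 [ 0.4518 -0.1946  0.0082]
-0.18 [ 0.4559 -0.1646  0.0082]
-0.15 [ 0.46   -0.1345  0.0081]
-0.12 [ 0.464  -0.1047  0.0162]
-0.09 [ 0.4658 -0.0854  0.0264]
```

View pics/v6.png

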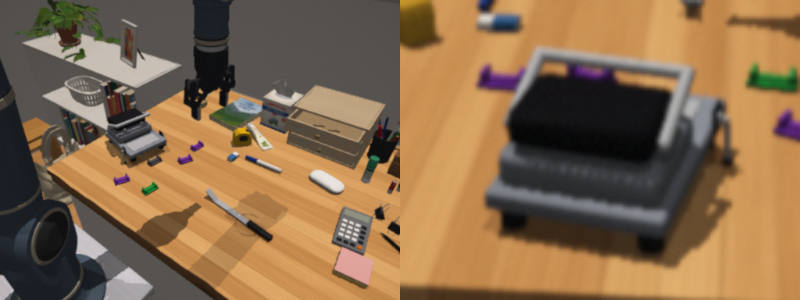

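The bar lies flat at about (240,215), well clear of everything. The punch (right crop) stands on its bail with the leg at (725,135), and the other objects are untouched. The arm is free, so I'm handing in.

```bash
python3 -c "
from rig import r
print(r.sign_off())"
```

```text
the job is handed in; nothing more can be done
None
```

The job is handed in at about 38 s: the punch stands on its wire bail, the bar lies flat where it started, well clear of the punch and block, and the other things were left alone.

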